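# Stack washed garnish trays in staggered steps to drain

### The arm

A 7-joint arm with a two-finger parallel gripper is mounted at the origin on a cart in front of the work surface, level with it; the furniture and walls round the work are solid. World frame = base frame: x ahead of the robot, y to its left, z up, the work surface at z = 0. Lengths are in m, angles in rad, forces in N, time in s.
With the tool pointing down it reaches from about 0.425 to 0.875 m from the base axis. Payload 4.7 kg.
Tool frame: the origin (TCP) lies midway between the tips of the shut fingers; the grasp point (between the pads) lies 19 mm behind it; z points along the fingers, x is the direction in which the jaws open and shut, and the axes are right-handed (so a half turn about z gives the same grasp; the last joint's range is limited). The gripper opens to 87 mm and grips with 3 to 60 N. Pads are 19 mm wide; open, the fingers measure 117 mm over their backs; the gripper's body (75 mm by 190 mm) begins 51 mm behind the grasp point.
Start: joints at [1.154, 0.321, -0.07, 1.45, 0.023, 1.371, -0.057], TCP at [0.271, -0.591, 0.223] pointing down, gripper open.
Joint ranges: [-2.86, 2.86], [-0.3, 2.09], [-1.38, 1.24], [0.06, 2.45], [-1.56, 4.7], [0.09, 2.05], [-2.69, 2.69]. Speed limits (rad/s): [2.57, 2.57, 3.14, 3.14, 3.14, 3.14, 3.14].

### API

Orientations are given as a rotation vector (axis times angle).
In Python, from bench import get_state, eyes, ticket gives the robot as it stands.
- The arm moves only by the tool carry_out, never from a script. Its argument "motion" is a list of rows, each a list of 2 entries, a list of its own where there are three numbers: the shift along the world's x, y, z in m, then the turn about the world's z in rad. A call has 1 to 20 rows; each row is the pose to reach, as a shift and turn from the pose commanded when the call began; what a row does not reach only later rows make up. A row lasts 1/10 s, in which the tool goes at most 50 mm and 8.59 degrees, less where a joint would pass 70% of its speed; a pose out of reach is approached as far as the arm can. A call with a gripper value outside its range is refused whole. "grip" is the gripper command: -1 is fully open, 1 is shut, values between are in proportion, set as the call begins (left out, the last holds). The fingers move at their own pace and stop on an object; "squeeze" is the grip in N (left out, the last holds). Time passes only in rows, so rows that repeat a pose let the fingers close. It gives the time, the measured TCP pose, the force and the opening at its end, in the units of the state.
- get_state(): the state, without advancing time (a new reading comes with each control period).
- eyes.get_image(name): name is "scene" or "top"; returns a dict with "pixels" (420x560x3 uint8, blue, green, red), "mtx" (3x3 intrinsics, pixels), "extrinsics" (4x4, takes a point from camera to world coordinates). Camera axes: x right, y down, z forward; pixel columns grow to the right and rows downward; lengths in m; the calibration is good to about 2 mm. A picture is of the moment at which its call begins. There is no depth.
- ticket.close_job(): hands the job in, once; it reports no verdict.
The state is a dict: "time": time; "joint_positions": joint angles; "qd": joint speeds; "joint_torque": joint torques, N m; "position": TCP position; "tool_rot": TCP orientation; "ft_force": force on the tool from outside, world axes, zero at the start; "torque": the same for the moment, N m; "grip_width": opening from 0.0 (shut) to 1.0 (fully open).
Only numpy, scipy, OpenCV 4.12 (cv2) and the standard library are available. Lean on these libraries where they do the work, as an engineer would, in place of code of your own. Each camera call takes 0.05 s, during which the arm holds its last target. There are 200 camera calls.

### The job

Stack the two loose white trays (either first) lengthwise on the tray fixed to the draining stand, staggered so that air gets in: the first sits level with its runner inside the rim below, stepped about 2 cm towards the stand's upright wire handle, and the second sits likewise on the first, stepped back so that it is straight above the bottom tray. Lower them into place rather than dropping them, and do not disturb the cup, the sauce pot and the shaker.

Things in the scene. Friction and masses are not known exactly. Their poses are not given: they have to be found in the camera images.
- bottom_tray_center (a point): Centre of the bottom tray (shaped as the loose ones, fixed on a low steel stand); its rim is 20 mm above this point, 50 mm above the table. x: along it, to the stand's upright wire handle (145 mm off, 78 mm high); z up. A tray seated on another has its runner 6 mm inside the rim below: centres 34 mm apart in height, runner play 2 mm each way across, 28 mm each way lengthwise.
- tray_a_center (a point): Loose white open tray, 150 long (x) x 58 wide (y) x 40 mm high, plus an 8 mm lip at each end's top; inside 140 x 48 mm, walls 5 mm. It stands on a steel-wire runner 84 x 44 x 6 mm (rounded) under its floor. Symmetric end for end, 0.15 kg, upright at the start. The other loose tray is identical. Point: its centre, 20 mm above the runner's underside; z up.
- tray_b_center (a point): Loose white open tray, 150 long (x) x 58 wide (y) x 40 mm high, plus an 8 mm lip at each end's top; inside 140 x 48 mm, walls 5 mm. It stands on a steel-wire runner 84 x 44 x 6 mm (rounded) under its floor. Symmetric end for end, 0.15 kg, upright at the start. The other loose tray is identical. Point: its centre, 20 mm above the runner's underside; z up.
- cup_center (a point): Small round steel portion cup, 68 mm across, 42 mm high. It is a bystander; leave it where it stands. This point is its centre.
- pot_center (a point): Small round lidded sauce pot, green below a clear lid, 53 mm across, 36 mm high. It is a bystander; leave it where it stands. This point is its centre.
- shaker_center (a point): Salt shaker, glass with a grey domed top, 44 mm across, 90 mm high. It is a bystander; leave it where it stands. This point is its centre.

How it is judged:
By the outcome, as a careful person would: the job done as asked, in the order asked, and still so for the second after the job is handed in, with the robot touching nothing.
It also fails if it takes over 58 s, if anything falls off the work surface, if the arm or the gripper's body presses on something with over 40 N, if the wrist force passes 120 N, or if a joint passes its speed limit or range.

## Working session

There is one attempt and no reset: what is moved stays moved. The work goes in short steps, Python scripts to look and compute and a tool call to move; the robot and the scene stay as the last step left them, time stands still between calls to the robot, and variables do not carry over. Pictures are saved under pics/ and viewed, about 8 in all and at most 12, crops included, and the job is handed in when it is done.

Besides the shell and the picture viewer there is one more tool, called after ">>>" as name([rows], argument=value, ...), one row to a line, values as JSON. carry_out: Moves the arm, as the interface text tells. Its arguments: {"type":"object","properties":{"motion":{"type":"array","items":{"type":"array"}},"grip":{"type":"number"},"squeeze":{"type":"number"}},"required":["motion"]}

```bash
mkdir -p pics
python3 - <<'E'
from bench import get_state, eyes
import cv2,numpy as np
for n in("scene","top"):
    d=eyes.get_image(n); cv2.imwrite(f"pics/{n}0.png",d["pixels"]); np.set_printoptions(precision=4,suppress=True)
    print(n,d["mtx"],d["extrinsics"])
print(get_state())
E
```

```text
scene [[423.3307   0.     274.772 ]
 [  0.     423.3307 204.5886]
 [  0.       0.       1.    ]] [[-0.7206 -0.3894  0.5737 -0.0661]
 [-0.6933  0.4211 -0.5849  0.6384]
 [-0.0139 -0.8192 -0.5734  0.6865]
 [ 0.      0.      0.      1.    ]]
top [[494.9983   0.     273.413 ]
 [  0.     494.9983 205.177 ]
 [  0.       0.       1.    ]] [[-0.0214 -0.9983  0.0544  0.4745]
 [-0.9997  0.0219  0.0084  0.01  ]
 [-0.0095 -0.0542 -0.9985  1.4543]
 [ 0.      0.      0.      1.    ]]
{'time': 0.1, 'joint_positions': array([ 1.1541,  0.3218, -0.0701,  1.4516,  0.0226,  1.3708, -0.0569]), 'qd': array([-0.0009, -0.0018, -0.0007, -0.0031,  0.0001, -0.0006, -0.0001]), 'joint_torque': array([  0.0002, -49.2569,  -0.4055, -31.3399,  -0.0643,   0.0395,
         0.0001]), 'position': array([ 0.2712, -0.5902,  0.2216]), 'tool_rot': array([-2.6442,  1.6948,  0.0024]), 'ft_force': array([-0.1691,  0.2315, -0.9159]), 'torque': array([ 0.0354,  0.0237, -0.0469]), 'grip_width': 0.9980089307159058}
```

View pics/scene0.png

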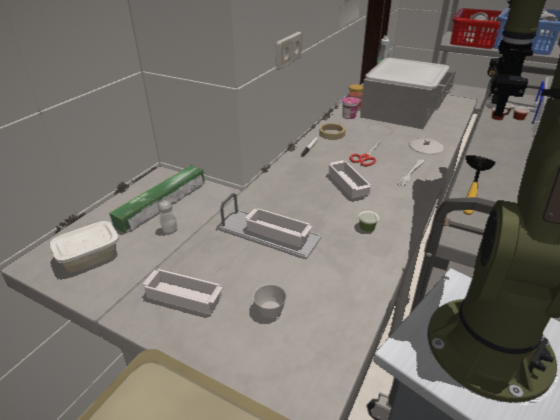

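View pics/top0.png

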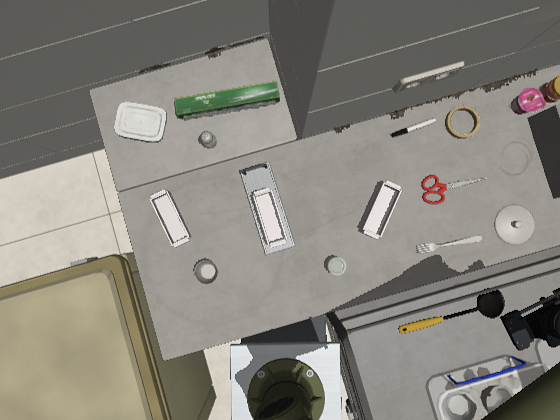

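The scene view shows loose trays at about (182,291) and (349,179), and the fixed tray at (278,229) with its handle at (230,208). In the top view the trays are at (169,217), (381,209) and (269,217), and the handle is at (255,168), towards +x. Next I'll segment and measure them.

```bash
cat > h.py <<'E'
import cv2,numpy as np
np.set_printoptions(precision=4,suppress=True)
from bench import get_state, eyes
def ray(d,uv,z):
    uv=np.atleast_2d(uv).astype(float); K=d["mtx"];T=d["extrinsics"]
    r=np.c_[(uv-K[[0,1],[2,2]])/K[[0,1],[0,1]],np.ones(len(uv))]@T[:3,:3].T
    return T[:3,3]+r*((z-T[2,3])/r[:,2])[:,None]
def trays(d,boxes,thr,pic=None):
    """boxes: name->(u0,v0,u1,v1,zrim); min-area rectangle of white rim, in world."""
    im=d["pixels"]; hsv=cv2.cvtColor(im,cv2.COLOR_BGR2HSV); m=((hsv[...,2]>thr)&(hsv[...,1]<40)).astype(np.uint8)
    vis=im.copy(); out={}
    for n,(a,b,c,e,z) in boxes.items():
        s=np.zeros_like(m); s[b:e,a:c]=m[b:e,a:c]
        cs,_=cv2.findContours(s,cv2.RETR_EXTERNAL,cv2.CHAIN_APPROX_NONE)
        cn=max(cs,key=cv2.contourArea); P=ray(d,cn[:,0],z)[:,:2]
        (cx,cy),(w,h),ang=cv2.minAreaRect((P*1000).astype(np.float32))
        if w<h: ang+=90;w,h=h,w
        ang=(ang+90)%180-90
        out[n]=(cx,cy,w,h,ang); print(n,"c mm %.1f %.1f  %.1f x %.1f  ang %.2f"%out[n])
        cv2.drawContours(vis,[cn],-1,(0,0,255),1)
    if pic: cv2.imwrite(pic,vis)
    return out,vis
E
python3 - <<'E'
from h import *
d=eyes.get_image("top")
o,v=trays(d,{"L":(140,180,200,255,.04),"M":(245,180,293,256,.05),"R":(350,170,412,250,.04)},185)
s=eyes.get_image("scene")["pixels"]
a=cv2.resize(v[150:290,140:420],None,fx=2.8,fy=2.8,interpolation=cv2.INTER_NEAREST)
cv2.imwrite("pics/a.png",a)
# bystanders by eye pixel
for n,p,z in(("cup",(205,270),.042),("pot",(336,265),.036),("shaker",(208,138),.09),("handle",(255,168),.078)):print(n,ray(d,p,z))
im=d["pixels"]
for p in((269,217),(240,150),(281,240),(225,220),(268,184)):print(p,im[p[1],p[0]])
E
```

```text
L c mm 521.1 321.4  163.5 x 56.2  ang 24.87
M c mm 512.4 29.6  180.4 x 84.0  ang 14.83
R c mm 533.2 -288.5  166.6 x 57.0  ang -25.64
cup [[0.3713 0.2201 0.042 ]]
pot [[ 0.3773 -0.1527  0.036 ]]
shaker [[0.7401 0.1995 0.09  ]]
handle [[0.6547 0.0707 0.078 ]]
(269, 217) [222 224 229]
(240, 150) [165 171 175]
(281, 240) [213 217 226]
(225, 220) [149 154 159]
(268, 184) [179 179 179]
```

View pics/a.png

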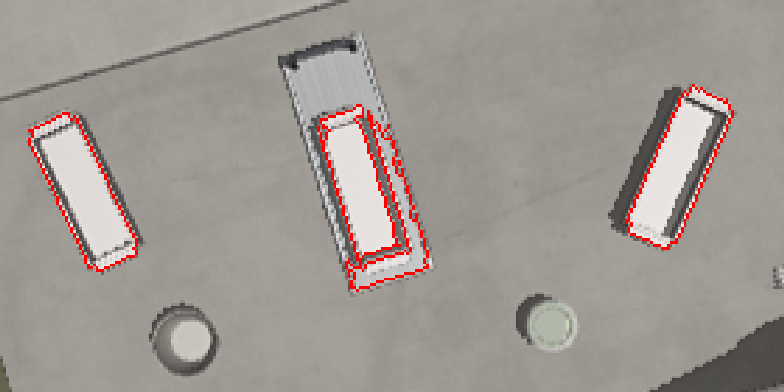

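The loose-tray contours are clean, but the fixed tray's mask also picked up the stand. I'll raise the threshold there and cross-check in the scene view.

Run:
```python
from h import *
d=eyes.get_image("top"); s=eyes.get_image("scene")
for t in(208,214): o,v=trays(d,{"M":(245,180,293,256,.05)},t)
# inner floor of M (z=.021): brightest blob, opened to detach rim
for t in (190,):
  print("scene");o,w=trays(s,{"L":(135,262,228,315,.04),"M":(240,205,318,246,.05),"R":(322,158,375,200,.04)},t)
a=cv2.resize(v[150:270,220:310],None,fx=5,fy=5,interpolation=cv2.INTER_NEAREST)[:600]
b=cv2.resize(s["pixels"][180:270,210:330],(400,300),interpolation=cv2.INTER_NEAREST)
b2=cv2.resize(w[180:270,210:330],(400,300),interpolation=cv2.INTER_NEAREST)
p=np.zeros((600,790,3),np.uint8);p[:a.shape[0],:390]=a[:,:390];p[:300,390:]=b;p[300:,390:]=b2
cv2.imwrite("pics/b.png",p)
```

```text
M c mm 516.0 38.0  142.7 x 46.2  ang 15.96
M c mm 516.0 38.0  142.7 x 46.2  ang 15.96
scene
L c mm 501.8 335.2  153.5 x 45.8  ang 38.67
M c mm 489.1 47.9  136.1 x 43.5  ang 33.70
R c mm 503.9 -272.3  106.3 x 55.1  ang -25.05
```

View pics/b.png

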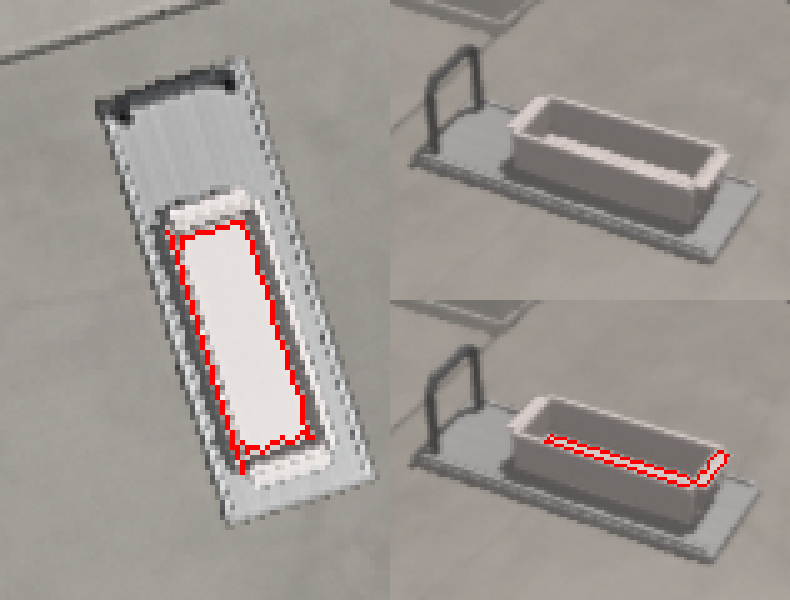

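The contour holds the fixed tray's floor, and the stand edges agree with an angle of about 16°. The lip corners are readable in both views, so I'll get the centre from those.

Run:
```python
from h import *
d=eyes.get_image("top"); s=eyes.get_image("scene")
print("lips top",ray(d,(269.55,217.1),.05),"scene",ray(s,(278.5,222.1),.05))
def A(a,b): v=(b-a)[:2]; return np.degrees(np.arctan2(v[1],v[0]))
q=ray(d,np.array([(168,212),(245,190),(330,463),(258,487)])/5+[219.5,149.5],.05); print(q*1000, A(q[3],q[0]),A(q[2],q[1]))
q=ray(d,np.array([(243,60),(375,475),(105,115),(228,520)])/5+[219.5,149.5],.01); print("stand",A(q[1],q[0]),A(q[3],q[2]),q*1000)
im=d["pixels"];g=cv2.cvtColor(im,cv2.COLOR_BGR2GRAY)
m=np.zeros_like(g);m[195:245,250:290]=(g[195:245,250:290]>205)
m=cv2.morphologyEx(m,cv2.MORPH_OPEN,np.ones((5,5)));c=max(cv2.findContours(m,0,1)[0],key=cv2.contourArea)
P=ray(d,c[:,0],.021)[:,:2]*1000;print("floor",cv2.minAreaRect(P.astype(np.float32)))
# stand in scene: handle top & feet
print("handle base scene",ray(s,[(211+(432-390)/3.333-1,180+152/3.333),(210+(480-390)/3.333,180+108/3.333)],.01)*1000)
```

```text
lips top [[0.5174 0.0334 0.05  ]] scene [[0.5117 0.0373 0.05  ]]
[[590.1024  78.7219  50.    ]
 [601.6916  34.6267  50.    ]
 [445.6505 -10.2312  50.    ]
 [432.9756  30.7906  50.    ]] 16.96424199662741 16.0385983927012
stand 16.340195187068232 15.781299204811432 [[681.9381  34.9051  10.    ]
 [437.3133 -36.8146  10.    ]
 [651.305  116.569   10.    ]
 [413.0368  49.2299  10.    ]]
floor ((518.9290161132812, 36.38893127441406), (132.9267578125, 41.38029098510742), 16.278776168823242)
handle base scene [[644.5646 109.7024  10.    ]
 [660.6554  44.8349  10.    ]]
```

>>> carry_out([
  [[0.04,0.045,0],-0.14],
  [[0.08,0.09,0],-0.28],
  [[0.12,0.135,0],-0.42],
  [[0.16,0.18,0],-0.56],
  [[0.2,0.225,0],-0.7],
  [[0.235,0.265,0],-0.84],
  [[0.262,0.302,0],-0.88],
  [[0.262,0.302,-0.04],-0.88],
  [[0.262,0.302,-0.08],-0.88],
  [[0.262,0.302,-0.1],-0.88],
  [[0.262,0.302,-0.1],-0.88],
  [[0.262,0.302,-0.1],-0.88],
  [[0.262,0.302,-0.1],-0.88],
], grip=-1, squeeze=20)

```text
time: 1.7
position: [0.5344, -0.2902, 0.125]
tool_rot: [-1.668, 2.66, -0.005]
ft_force: [1.0, -0.9, 0.7]
grip_width: 1.003
```

>>> carry_out([
  [[-0.001,0.001,-0.03],0],
  [[-0.001,0.001,-0.06],0],
  [[-0.001,0.001,-0.085],0],
  [[-0.001,0.001,-0.1],0],
  [[-0.001,0.001,-0.108],0],
  [[-0.001,0.001,-0.112],0],
  [[-0.001,0.001,-0.112],0],
  [[-0.001,0.001,-0.112],0],
])

```text
time: 2.5
position: [0.5333, -0.2881, 0.0118]
tool_rot: [-1.67, 2.66, -0.003]
ft_force: [0.7, 0.6, 0.1]
grip_width: 1.0
```

Run:
```python
from h import *
d=eyes.get_image("top");cv2.imwrite("pics/c.png",np.hstack([cv2.resize(d["pixels"][150:270,320:440],(400,400),interpolation=2),cv2.resize(eyes.get_image("scene")["pixels"][110:230,290:410],(400,400),interpolation=2)]))
s=get_state();print(s["position"],s["ft_force"])
```

```text
[ 0.5332 -0.288   0.0117] [-0.1183  0.8328  0.0357]
```

View pics/c.png

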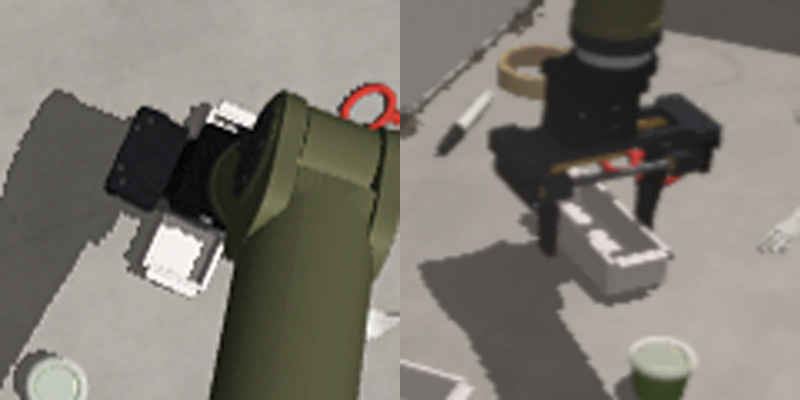

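The fingers straddle the tray at its middle: in the scene crop they are at (548,235) and (645,205), one either side. I'll close and lift.

>>> carry_out([
  [[0,0,0],0],
  [[0,0,0],0],
  [[0,0,0],0],
  [[0,0,0],0],
  [[0,0,0],0],
  [[0,0,0],0],
  [[0,0,0],0],
  [[0,0,0],0],
  [[0,0,0.01],0],
  [[0,0,0.03],0],
  [[0,0,0.06],0],
  [[0,0,0.1],0],
  [[0,0,0.13],0],
  [[0,0,0.13],0],
  [[0,0,0.13],0],
], grip=1, squeeze=20)

```text
time: 4.1
position: [0.5327, -0.2878, 0.1416]
tool_rot: [-1.671, 2.66, -0.002]
ft_force: [-0.9, -0.5, -1.9]
grip_width: 0.667
```

>>> carry_out([
  [[0,0.03,0],0.1],
  [[0,0.07,0],0.2],
  [[0,0.11,0],0.3],
  [[0.001,0.15,0],0.4],
  [[0.001,0.19,0],0.5],
  [[0.002,0.23,0],0.6],
  [[0.002,0.27,0],0.7],
  [[0.003,0.3,0],0.73],
  [[0.003,0.32,0],0.73],
  [[0.003,0.328,0],0.73],
  [[0.003,0.328,-0.02],0.73],
  [[0.003,0.328,-0.04],0.73],
  [[0.003,0.328,-0.056],0.73],
  [[0.003,0.328,-0.056],0.73],
  [[0.003,0.328,-0.056],0.73],
  [[0.003,0.328,-0.056],0.73],
])

```text
time: 5.7
position: [0.536, 0.0399, 0.0853]
tool_rot: [-2.509, 1.889, -0.001]
ft_force: [0.8, -0.6, -0.5]
grip_width: 0.665
```

Run:
```python
from h import *
d=eyes.get_image("top");s=eyes.get_image("scene")
cv2.imwrite("pics/d.png",np.hstack([cv2.resize(d["pixels"][150:270,210:330],(400,400),interpolation=0),cv2.resize(s["pixels"][160:280,210:330],(400,400),interpolation=0)]))
s=get_state();print(s["position"],s["tool_rot"],s["ft_force"])
```

```text
[0.5361 0.0401 0.0855] [-2.5094  1.8887 -0.0023] [ 0.2745 -0.6969 -1.8153]
```

View pics/d.png

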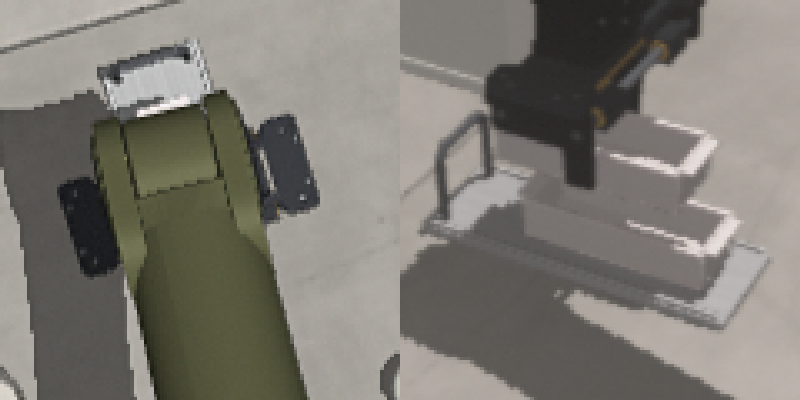

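The top view is blocked by the arm. In the scene view the held tray's near-end lip corners are at (717,137) and (685,178), and the fixed tray's are at (741,213) and (708,255). I'll compare the two by rays.

```bash
cat >> h.py <<'E'
U=np.array([np.cos(np.radians(16.1)),np.sin(np.radians(16.1))]);N=np.array([-U[1],U[0]])
def loc(P): return np.c_[P[:,:2]@U,P[:,:2]@N]*1000
E
python3 - <<'E'
from h import *
s=eyes.get_image("scene")
f=lambda p:np.array(p)/3.3333+[209.5,159.5]
up=loc(ray(s,f([(317,137),(285,178)]),.1135));lo=loc(ray(s,f([(341,213),(308,255)]),.05))
print(up,lo,up.mean(0)-lo.mean(0))
print("tcp loc",loc(get_state()["position"][None]))
g=s["pixels"]
cv2.imwrite("pics/e.png",cv2.resize(g[190:250,255:335],(800,600),interpolation=2))
E
```

```text
[[ 446.4128 -135.5905]
 [ 445.3825  -80.3265]] [[ 426.3461 -138.246 ]
 [ 427.5534  -82.8599]] [18.9479  2.5944]
tcp loc [[ 526.2099 -110.0067]]
```

View pics/e.png

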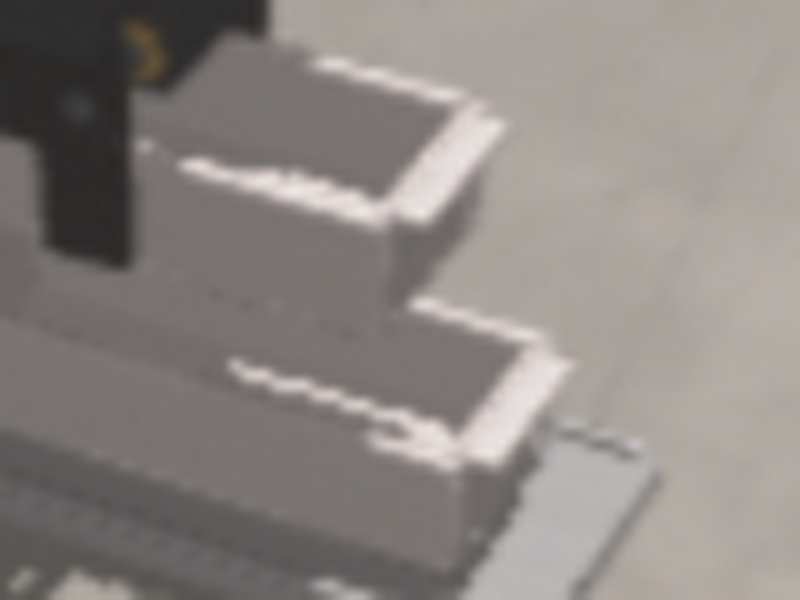

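Run:
```python
from h import *
s=eyes.get_image("scene")
f=lambda p:np.array(p)/10+[254.5,189.5]
up=loc(ray(s,f([(507,125),(423,222),(390,222),(487,102)]),.1135));lo=loc(ray(s,f([(575,365),(497,462),(462,462),(548,335)]),.05))
print(up,lo,up-lo,(up-lo).mean(0))
# far end of tray/lip in top view: lip strip beyond arm
d=eyes.get_image("top"); g=d["pixels"].min(2)[170:190,235:275]; print(g)
```

```text
[[ 442.7021 -130.873 ]
 [ 443.7076  -86.4171]
 [ 450.4906  -83.0058]
 [ 450.9913 -137.5601]] [[ 421.7267 -128.9261]
 [ 423.1688  -86.3357]
 [ 430.5619  -82.598 ]
 [ 432.4913 -136.96  ]] [[20.9754 -1.9469]
 [20.5388 -0.0814]
 [19.9287 -0.4078]
 [18.5    -0.6001]] [19.9857 -0.759 ]
[[156 158 160 156  69  80  84  90  64  55  63  92  95  91 103 133 151 167
  198 194 196 196 194 194 189 192 189 193 194 191 196 193 192 197 192 191
  127 144 163 160]
 [155 158 160 159  73  97  91  76  64  60  61 135 141 150 166 204 195 194
  193 192 192 195 192 195 189 189 190 192 192 190 193 194 192 195 190 151
  171 115 161 159]
 [156 159 159 160  74  82  97  64  63  47  63 189 202 197 192 197 195 190
  189 190 190 193 193 195 189 189 191 191 192 191 190 195 188 193 189 115
  219 139 160 158]
 [160 161 162 163 109  72 147 115  67  24  39 113 201 193 188 193 196 191
  189 191 188 192 193 193 192 187 192 187 192 191 191 195 189 193 193 163
  207 142 148 158]
 [161 163 163 164 164 107 196 199 135  85  68 134 198 192 190 193 198 190
  190 190 188 189 193 193 194 187 190 189 191 192 190 193 193 190 196 192
  1
[... 1821 characters left out ...]
  51  54  51
   35  52  59  58]
 [ 79  79  75  55  46  46  32  34  36  38  31  52  55  29  33  35  34  39
   40  43  45  45  48  48  48  49  49  51  52  54  53  53  55  56  57  57
   53  42  62  60]
 [ 78  80  59  33  35  40  41  42  44  46  35  21  39  41  40  43  45  45
   46  49  49  49  52  52  50  53  55  54  56  55  57  56  58  56  58  59
   50  33  64  63]
 [ 80  80  53  43  40  45  45  47  50  51  45  26  45  48  48  48  51  49
   50  50  52  54  55  54  56  55  55  57  57  59  58  59  60  61  60  61
   58  31  64  63]
 [ 80  80  65  46  46  48  49  50  49  53  54  25  45  51  50  51  53  53
   55  53  54  54  57  56  58  59  58  59  59  61  60  61  61  61  61  63
   59  27  60  67]]
```

The stack offset reads 20 mm lengthwise and within 1 mm across. I'll lower slowly and watch the force.

>>> carry_out([
  [[0,0,-0.006],0],
  [[0,0,-0.012],0],
  [[0,0,-0.018],0],
  [[0,0,-0.021],0],
  [[0,0,-0.023],0],
  [[0,0,-0.025],0],
  [[0,0,-0.026],0],
  [[0,0,-0.026],0],
  [[0,0,-0.026],0],
])

```text
time: 6.85
position: [0.5356, 0.0404, 0.0587]
tool_rot: [-2.51, 1.889, -0.0]
ft_force: [0.9, -0.7, -1.6]
grip_width: 0.661
```

>>> carry_out([
  [[0,0,-0.001],0],
  [[0,0,-0.002],0],
  [[0,0,-0.0025],0],
  [[0,0,-0.0025],0],
  [[0,0,-0.0025],0],
])

```text
time: 7.35
position: [0.5354, 0.0404, 0.0561]
tool_rot: [2.51, -1.889, 0.0]
ft_force: [0.1, 0.2, -1.1]
grip_width: 0.664
```

Run:
```python
from h import *
s=eyes.get_image("scene")
cv2.imwrite("pics/f.png",cv2.resize(s["pixels"][190:250,255:335],(800,600),interpolation=2))
st=get_state();print(st["position"],st["ft_force"],st["torque"])
```

```text
[0.5354 0.0404 0.0561] [ 0.1174 -0.5689 -1.3428] [ 0.0067 -0.0035  0.0359]
```

View pics/f.png

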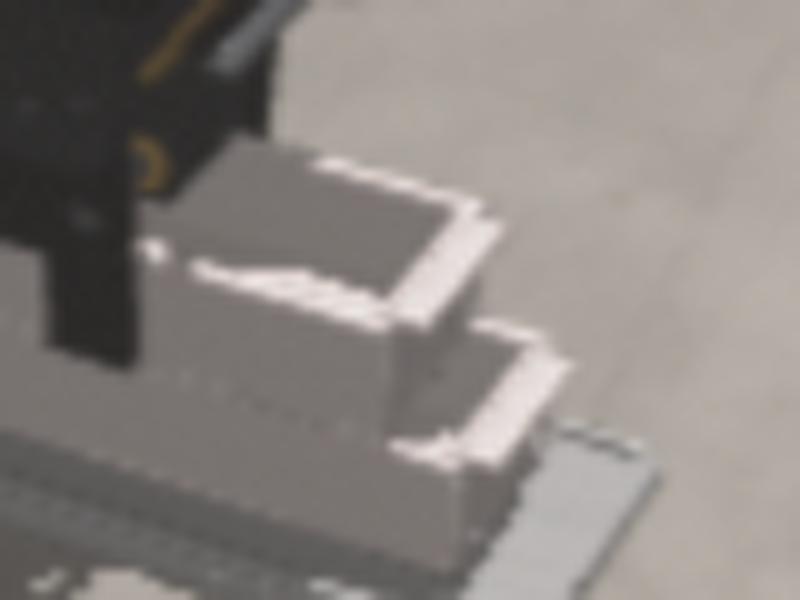

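The runner is inside the rim: the upper wall's lower edge at (390,440) meets the lower rim. I'll ease down the last millimetre.

>>> carry_out([
  [[0,0,-0.0005],0],
  [[0,0,-0.001],0],
  [[0,0,-0.001],0],
])

```text
time: 7.7
position: [0.5354, 0.0404, 0.055]
tool_rot: [2.51, -1.889, -0.0]
ft_force: [-0.2, 0.2, -0.7]
grip_width: 0.666
```

>>> carry_out([
  [[0,0,-0.0005],0],
  [[0,0,-0.001],0],
  [[0,0,-0.001],0],
])

```text
time: 8.0
position: [0.5355, 0.0404, 0.0545]
tool_rot: [2.51, -1.889, 0.0]
ft_force: [-1.7, -1.2, 3.7]
grip_width: 0.67
```

Contact, so it is seated. Release and lift away.

>>> carry_out([
  [[0,0,0.0005],0],
  [[0,0,0.0005],0],
  [[0,0,0.0005],0],
  [[0,0,0.0005],0],
  [[0,0,0.0005],0],
  [[0,0,0.0005],0],
  [[0,0,0.0005],0],
  [[0,0,0.01],0],
  [[0,0,0.03],0],
  [[0,0,0.06],0],
  [[0,0,0.1],0],
  [[0,0,0.14],0],
  [[0,0,0.14],0],
], grip=-1)

```text
time: 9.3
position: [0.5392, 0.0411, 0.2011]
tool_rot: [-2.505, 1.884, -0.015]
ft_force: [0.8, 1.0, 0.1]
grip_width: 0.998
```

>>> carry_out([
  [[0,0.04,0],0.08],
  [[0,0.085,0],0.15],
  [[0,0.13,0],0.15],
  [[0,0.175,0],0.15],
  [[-0.005,0.22,0],0.15],
  [[-0.01,0.26,0],0.15],
  [[-0.014,0.281,0],0.15],
  [[-0.014,0.281,-0.04],0.15],
  [[-0.014,0.281,-0.08],0.15],
  [[-0.014,0.281,-0.1],0.15],
  [[-0.014,0.281,-0.1],0.15],
  [[-0.014,0.281,-0.1],0.15],
])

```text
time: 10.5
position: [0.5216, 0.3216, 0.0946]
tool_rot: [-2.645, 1.695, 0.0]
ft_force: [-0.0, -0.1, 0.1]
grip_width: 0.998
```

Run:
```python
from h import *
d=eyes.get_image("top");s=eyes.get_image("scene")
o,v=trays(d,{"T1":(240,170,296,256,.084)},200)
cv2.imwrite("pics/g.png",np.hstack([cv2.resize(v[150:270,220:300],(400,600),interpolation=0),np.vstack([cv2.resize(s["pixels"][180:270,210:330],(400,300),interpolation=2),cv2.resize(s["pixels"][215:335,120:280],(400,300),interpolation=2)])]))
st=get_state();print(st["position"],st["tool_rot"],st["joint_positions"])
```

```text
T1 c mm 522.0 31.9  197.9 x 81.9  ang 14.83
[0.5225 0.3222 0.0961] [-2.6425  1.694  -0.0022] [-0.0632  0.4102 -0.6587  1.6779  0.2721  1.1437 -1.935 ]
```

View pics/g.png

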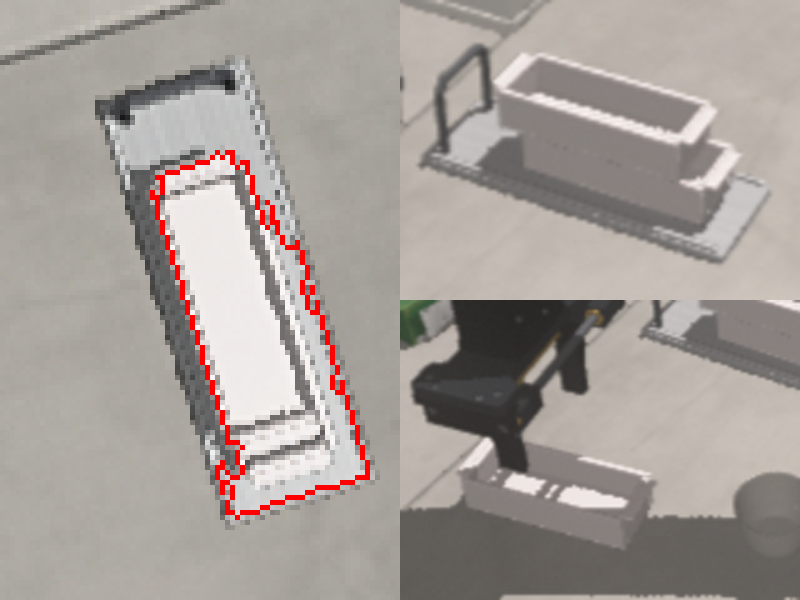

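The first tray sits level and stepped by about 20 mm. The gripper is over the other loose tray, so I'll descend on it.

>>> carry_out([
  [[-0.001,-0.001,-0.03],0],
  [[-0.001,-0.001,-0.055],0],
  [[-0.001,-0.001,-0.072],0],
  [[-0.001,-0.001,-0.08],0],
  [[-0.001,-0.001,-0.084],0],
  [[-0.001,-0.001,-0.084],0],
  [[-0.001,-0.001,-0.084],0],
])

```text
time: 11.3
position: [0.5212, 0.321, 0.0112]
tool_rot: [-2.644, 1.694, -0.001]
ft_force: [0.7, 0.9, 0.0]
grip_width: 0.999
```

Run:
```python
from h import *
st=get_state();print(st["position"],st["ft_force"])
s=eyes.get_image("scene");cv2.imwrite("pics/i.png",cv2.resize(s["pixels"][225:335,110:270],(800,550),interpolation=2))
```

```text
[0.5212 0.321  0.0112] [0.7366 0.8727 0.0356]
```

View pics/i.png

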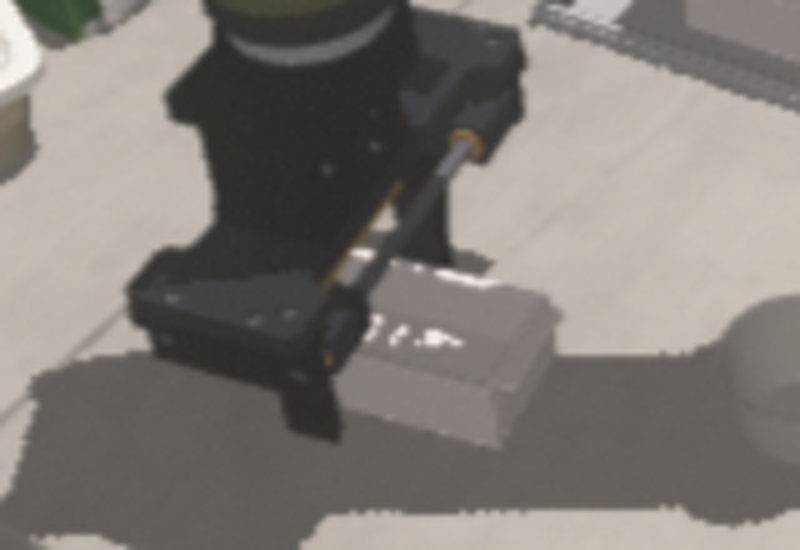

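The fingers straddle the tray; the near one is at (315,410), the far one at (430,220). Close and lift.

>>> carry_out([
  [[0,0,0],0],
  [[0,0,0],0],
  [[0,0,0],0],
  [[0,0,0],0],
  [[0,0,0],0],
  [[0,0,0],0],
  [[0,0,0],0],
  [[0,0,0],0],
  [[0,0,0.01],0],
  [[0,0,0.03],0],
  [[0,0,0.06],0],
  [[0,0,0.1],0],
  [[0,0,0.14],0],
  [[0,0,0.16],0],
  [[0,0,0.16],0],
  [[0,0,0.16],0],
], grip=1, squeeze=20)

```text
time: 12.95
position: [0.5202, 0.3199, 0.1698]
tool_rot: [2.644, -1.695, 0.001]
ft_force: [-0.7, 0.5, -1.8]
grip_width: 0.666
```

>>> carry_out([
  [[0,-0.03,0],0],
  [[0,-0.07,0],-0.05],
  [[-0.001,-0.11,0],-0.1],
  [[-0.002,-0.15,0],-0.15],
  [[-0.003,-0.19,0],-0.15],
  [[-0.004,-0.23,0],-0.15],
  [[-0.004,-0.26,0],-0.15],
  [[-0.004,-0.28,0],-0.15],
  [[-0.004,-0.285,0],-0.15],
  [[-0.004,-0.285,-0.02],-0.15],
  [[-0.004,-0.285,-0.04],-0.15],
  [[-0.004,-0.285,-0.053],-0.15],
  [[-0.004,-0.285,-0.053],-0.15],
  [[-0.004,-0.285,-0.053],-0.15],
  [[-0.004,-0.285,-0.053],-0.15],
])

```text
time: 14.45
position: [0.5171, 0.0358, 0.1179]
tool_rot: [-2.51, 1.888, -0.002]
ft_force: [-0.7, 0.5, -0.8]
grip_width: 0.666
```

Run:
```python
from h import *
st=get_state();print(st["position"],st["tool_rot"],st["ft_force"],loc(st["position"][None]),loc(np.array([[.5355,.0404]])))
s=eyes.get_image("scene");cv2.imwrite("pics/j.png",cv2.resize(s["pixels"][175:250,240:340],(800,600),interpolation=2))
```

```text
[0.5171 0.0358 0.1179] [-2.5102  1.8875 -0.0016] [-0.6632  0.516  -0.843 ] [[ 506.7553 -108.9701]] [[ 525.7007 -109.6865]]
```

View pics/j.png

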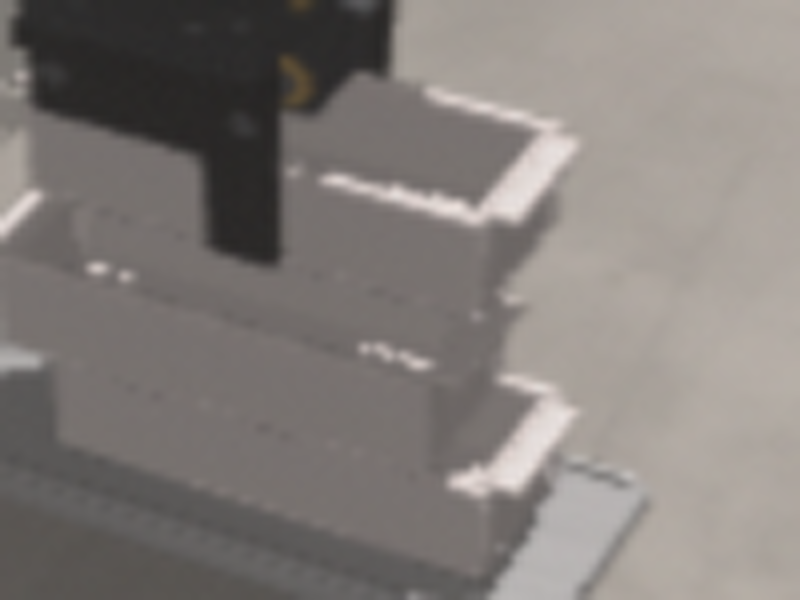

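The held tray's near lip corners are at (580,142) and (518,222), and the bottom tray's are at (578,410) and (520,490). I'll compare them by rays.

Run:
```python
from h import *
s=eyes.get_image("scene")
f=lambda p:np.array(p)/8+[239.5,174.5]
up=loc(ray(s,f([(580,142),(518,222),(487,222)]),.1467));lo=loc(ray(s,f([(578,410),(520,490),(487,490)]),.05))
print(up-lo,(up-lo).mean(0))
```

```text
[[ 3.3412 -0.3612]
 [ 2.6644  1.642 ]
 [ 1.6939  1.1218]] [2.5665 0.8008]
```

>>> carry_out([
  [[-0.0017,-0.0012,0],0],
  [[-0.0017,-0.0012,-0.006],0],
  [[-0.0017,-0.0012,-0.012],0],
  [[-0.0017,-0.0012,-0.018],0],
  [[-0.0017,-0.0012,-0.021],0],
  [[-0.0017,-0.0012,-0.023],0],
  [[-0.0017,-0.0012,-0.025],0],
  [[-0.0017,-0.0012,-0.026],0],
  [[-0.0017,-0.0012,-0.026],0],
  [[-0.0017,-0.0012,-0.026],0],
])

```text
time: 15.55
position: [0.5149, 0.0342, 0.0912]
tool_rot: [-2.51, 1.889, -0.0]
ft_force: [-0.3, -0.9, -1.6]
grip_width: 0.665
```

>>> carry_out([
  [[0,0,-0.001],0],
  [[0,0,-0.0015],0],
  [[0,0,-0.002],0],
  [[0,0,-0.002],0],
  [[0,0,-0.0025],0],
  [[0,0,-0.0025],0],
])

```text
time: 16.15
position: [0.5147, 0.0342, 0.0886]
tool_rot: [2.51, -1.889, 0.0]
ft_force: [0.0, 0.9, -1.5]
grip_width: 0.669
```

>>> carry_out([
  [[0,0,-0.0005],0],
  [[0,0,-0.001],0],
  [[0,0,-0.001],0],
])

```text
time: 16.45
position: [0.5148, 0.0342, 0.0881]
tool_rot: [2.51, -1.889, 0.0]
ft_force: [-2.0, -0.0, 2.1]
grip_width: 0.66
```

Run:
```python
from h import *
st=get_state();print(st["position"],st["tool_rot"],st["ft_force"],loc(st["position"][None]))
s=eyes.get_image("scene");cv2.imwrite("pics/k.png",cv2.resize(s["pixels"][175:250,240:340],(800,600),interpolation=2))
```

```text
[0.5148 0.0342 0.0881] [ 2.5103 -1.8885  0.0003] [-1.9868 -0.0158  2.0727] [[ 504.0637 -109.9085]]
```

View pics/k.png

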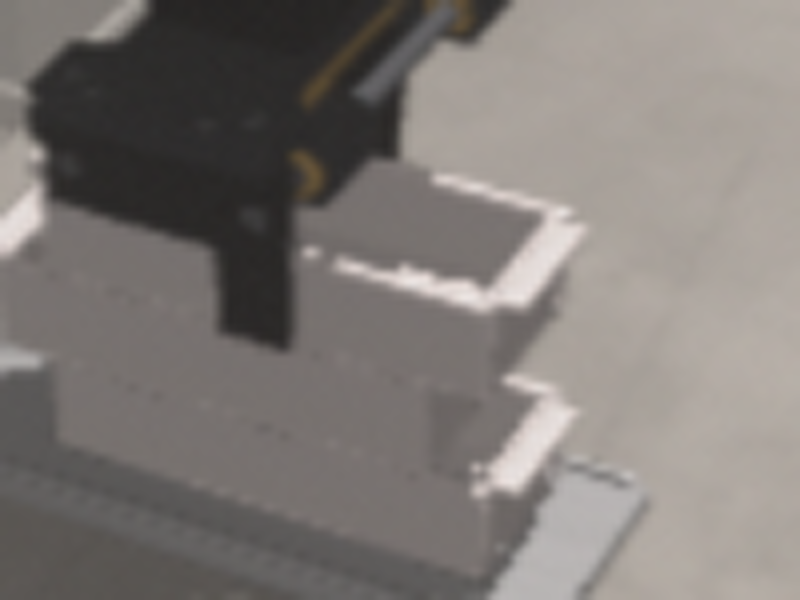

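It made contact at the expected height, with the near lips lined up (upper (590,225), bottom (578,410)). Release, lift straight up and swing clear.

>>> carry_out([
  [[0,0,0.0005],0],
  [[0,0,0.0005],0],
  [[0,0,0.0005],0],
  [[0,0,0.0005],0],
  [[0,0,0.0005],0],
  [[0,0,0.0005],0],
  [[0,0,0.0005],0],
  [[0,0,0.01],0],
  [[0,0,0.03],0],
  [[0,0,0.06],0],
  [[0,0,0.1],0],
  [[0,0,0.14],0],
  [[0,-0.04,0.14],0],
  [[0,-0.09,0.14],0],
  [[0,-0.14,0.14],0],
  [[0,-0.19,0.14],0],
  [[0,-0.24,0.14],0],
  [[0,-0.26,0.14],0],
  [[0,-0.26,0.14],0],
  [[0,-0.26,0.14],0],
], grip=-1)

```text
time: 18.5
position: [0.5149, -0.2253, 0.228]
tool_rot: [-2.51, 1.888, 0.0]
ft_force: [-0.7, 0.2, 0.3]
grip_width: 1.001
```

Run:
```python
from h import *
s=eyes.get_image("scene");d=eyes.get_image("top")
f=lambda p:np.array(p)/8+[239.5,174.5]
up=loc(ray(s,f([(590,225),(520,305),(495,305)]),.118));lo=loc(ray(s,f([(578,410),(520,490),(487,490)]),.05))
print((up-lo).mean(0))
o=cv2.imread("pics/top0.png")
for n,(a,b,c,e) in dict(cup=(185,252,225,290),pot=(320,250,352,280),shaker=(195,125,222,150)).items(): print(n,cv2.absdiff(o,d["pixels"])[b:e,a:c].mean())
cv2.imwrite("pics/l.png",np.hstack([cv2.resize(d["pixels"][150:270,220:300],(400,600),interpolation=0),np.vstack([cv2.resize(s["pixels"][160:265,200:340],(400,300),interpolation=2),cv2.resize(s["pixels"][180:342,110:326],(400,300),interpolation=2)])]))
print(get_state()["ft_force"],get_state()["time"])
```

```text
[ 0.0207 -0.1655]
cup 16.027850877192982
pot 16.521527777777777
shaker 16.915061728395063
[ 0.3488  0.166  -0.2619] 18.6
```

I've used up the picture views, so I'll check with numbers instead: shifts of the bystanders, and where the stack's outlines lie.

Run:
```python
from h import *
s=eyes.get_image("scene");d=eyes.get_image("top");o=cv2.imread("pics/top0.png");so=cv2.imread("pics/scene0.png")
def chk(n,o,c,bx):
    a,b,x,e=bx; r=cv2.matchTemplate(c[b-8:e+8,a-8:x+8],o[b:e,a:x],cv2.TM_CCOEFF_NORMED);_,m,_,l=cv2.minMaxLoc(r);print(n,"shift",l[0]-8,l[1]-8,"corr %.3f"%m)
for n,b in dict(cup=(190,255,220,287),pot=(322,253,350,277),shaker=(197,127,220,148),handle=(238,160,275,175),bg=(425,170,490,210)).items(): chk(n,o,d["pixels"],b)
for n,b in dict(cup=(250,283,290,322),shaker=(155,198,180,236),botlip=(300,222,318,246)).items(): chk("scene "+n,so,s["pixels"],b)
# bright floor+rim of top tray in top view
for t in(205,215,225,235):
    try: trays(d,{"T2 %d"%t:(245,170,293,256,.118)},t)
    except Exception as x: print(t,x)
k=cv2.imread("pics/k.png"); c=cv2.resize(s["pixels"][175:250,240:340],(800,600),interpolation=2)
chk("upper tray end vs at release",k,c,(430,160,620,320))
```

```text
cup shift 0 0 corr 1.000
pot shift 0 0 corr 0.999
shaker shift 0 0 corr 0.921
handle shift 0 0 corr 1.000
bg shift 0 0 corr 0.628
scene cup shift 0 0 corr 1.000
scene shaker shift 0 0 corr 0.994
scene botlip shift -5 5 corr 0.330
T2 205 c mm 522.0 31.4  191.2 x 73.4  ang 12.12
T2 215 c mm 521.8 34.2  190.5 x 66.3  ang 12.17
T2 225 c mm 519.2 34.4  168.9 x 56.8  ang 15.97
T2 235 c mm 519.9 39.9  154.6 x 46.8  ang 15.21
upper tray end vs at release shift -3 2 corr 0.624
```

```bash
python3 -c "
from bench import ticket,get_state
print(get_state()['time']);print(ticket.close_job())"
```

```text
18.7
the job is handed in; nothing more can be done
None
```

Both loose trays are stacked on the fixed tray, and the job was handed in at 18.7 s of the 58 s allowed. The right-hand tray went on first, stepped about 20 mm towards the wire handle. The left-hand tray went on top, stepped back over the bottom tray. I lowered each one until light contact (2–4 N) before opening the gripper.

**Checks:**
- **Seating:** the two trays touched down 34 mm apart in height, as they should. The pictures showed the first tray level, with its runner inside the rim below. At last sight, just before release, the second looked the same.
- **Alignment:** the scene camera put the top tray within about 0.2 mm of the bottom tray, using corners read just before release. After release, the top tray's outline in the top view had the right size and angle (169 x 57 mm, 16.0°). Its centre there was within about 3 mm of my estimate for the bottom tray.
- **Bystanders:** the cup, pot and shaker showed no shift in the images. The arm ended well clear, about 26 cm to the side.

**Less certain:**
- I had used all 12 picture views, so the finished stack was checked by numbers only.
- Three image matches came out weak: the background patch (0.63), the near lip of the bottom tray (0.33) and the top tray's end before and after release (0.62). I put these down to the gripper, its shadow or the new trays changing the view, but I did not confirm that. The top tray's end still matched within half a pixel.

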